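# Put the teal-knobbed flex-shaft drive into neutral

## Robot

A 6-joint arm with a two-finger parallel gripper is mounted at the origin on the work surface. World frame = base frame: x ahead of the robot, y to its left, z up, the work surface at z = 0. Lengths are in m, angles in rad, forces in N, time in s.
With the tool pointing down it reaches from about 0.325 to 0.9 m from the base axis. Payload 6.1 kg.
Tool frame: the origin (TCP) lies midway between the tips of the shut fingers; the grasp point (between the pads) lies 19 mm behind it; z points along the fingers, y is the direction in which the jaws open and shut (so a half turn about z gives the same grasp; the last joint's range is limited). The gripper opens to 85 mm and grips with 20 to 120 N. Pads are 22 mm wide; open, the fingers measure 114 mm over their backs; the gripper's body (76 mm by 85 mm) begins 54 mm behind the grasp point. The pads swing forward as they close: fully open they stand 13 mm farther back than shut.
Start: joints at [-0.126, 0.22, 1.526, -0, 1.395, -0.126], TCP at [0.625, -0, 0.231] pointing down, gripper open.
Joint ranges: [-2.98, 2.98], [-0.91, 2.08], [0.09, 2.57], [-1.24, 4.39], [0.2, 2.65], [-2.68, 2.68]. Speed limits (rad/s): [2.57, 2.57, 3.01, 3.14, 3.14, 3.14].

## Interface

Orientations are given as a 3x3 rotation matrix whose columns are the frame's x, y, z axes.
In Python, from station import robot gives the robot as it stands.
- The arm moves only by the shell command python3 -m creep 'ROWS' [OPENING]. ROWS is text: rows parted by semicolons, each of 6 numbers parted by spaces: the shift along the tool's x, y, z in units of 3 cm (1.0 is 3 cm), then the turn, a rotation vector about the tool's x, y, z in units of 8 degrees (1.0 is 8 degrees). In form: x y z rx ry rz; .... A call has 1 to 8 rows; each row shifts and turns the commanded pose from where the row before left it, along the tool's axes as they then stand; what a row does not reach is not made up. A row lasts 1/8 s, in which the tool goes at most 62.5 mm and 10.7 degrees, less where a joint would pass 70% of its speed; a pose out of reach is approached as far as the arm can. A call with a number of a shift or a turn outside -1 to 1 is refused whole. A call with a gripper value outside its range is refused whole. OPENING is the gripper's target within -1 to 1 (fully open at 1, half-way at 0, shut at -1), set as the call begins (- or left out, the last holds). The fingers move at their own pace and stop on an object; the grip force is fixed at half the most. Time passes only in rows, so rows that do not move let the fingers close. It gives the time, the measured TCP pose, the force and the opening at its end, in the units of the state.
- robot.sense(): the state, without advancing time (a new reading comes with each control period).
- robot.capture(name): name is "scene" or "side" or "wrist"; returns the picture (480x640x3 uint8, red, green, blue); there is no depth.
- robot.calibration(name): a dict with "fov_y" (degrees; the focal length in pixels is half the picture's height over the tangent of half this angle, whatever the lens; pixels are square), "cx", "cy" (the principal point, pixels), "k1" (the pictures are not rectified: a ray, as slopes to the right and down, at radius r is drawn at 1 + k1 r^2 times it, then the intrinsics apply), "pose" (4x4, takes a point from camera to world coordinates); the wrist camera has in their place "mount" (4x4, takes a point from camera to tool coordinates, whose origin is the TCP and whose axes are the flange's). Camera axes: x right, y down, z forward; pixel columns grow to the right and rows downward; lengths in m; the calibration is good to about 2 mm. A picture is of the moment at which its call begins: read the wrist's pose just before it. calibration takes no time and is no camera call.
- robot.hand_in(): hands the job in, once; it reports no verdict.
Trained networks look in the newest picture that a camera, given by its name, has taken for a name from the list of things; names that differ only in an ending like _2 or _b are one class to them, and where a whole thing is asked for, a point or a joint stands for the part that bears it (a point fixed in the world has none). Each returns a list of dicts, best first, with "score" (0 to 1); they miss things now and then, are a little off and sometimes report something else, mostly with a low value. They report only what shows in the picture. A call takes as long as a camera call.
- robot.recognise(camera, name): "at" ([column, row] in pixels, amid what is visible of it).
The state is a dict: "t": time; "joint_positions": joint angles; "qvel": joint speeds; "tau": joint torques, N m; "tcp_pos": TCP position; "ee_rot": TCP orientation; "ft_force": force on the tool from outside, world axes, zero at the start; "wrist_torque": the same for the moment, N m; "opening": finger opening in m.
Only numpy, scipy, OpenCV 4.12 (cv2) and the standard library are available. Lean on these libraries where they do the work, as an engineer would, in place of code of your own. Each camera call takes 0.05 s, during which the arm holds its last target. There are 200 camera calls.

## Task

Two flexible-shaft drives stand on the engraving bench, each with a three-click gear rod pulled fully out. Push the rod with the teal knob in to its middle click, which is neutral, so that the engraving bit can be changed; leave the rod with the black knob as it is.

Things in the scene. Friction and masses are not known exactly. Their poses are not given: they have to be found in the camera images.
- teal_rod (a joint): travel of the rod with the teal knob, in m: 0 = pulled fully out, where it starts (if set up to 6 mm in from that, it springs out), 0.025 = middle click (neutral), 0.050 = pushed fully in. Clicks draw it to 0, 0.025 or 0.050: let go within 11 mm of 0.025 it settles there in about 0.5 s. About 12 N along its axis carries it slowly over the hump between two clicks.
- teal_knob (a point): centre of the round teal knob (cylinder 30 mm across, 30 mm long along the rod) on a 12 mm steel rod, 50 mm above the bench; moves with the rod. Its x axis is level and points along the rod into the drive (push direction), z up. Knob centre to the drive's front face: 45 mm fully in, 70 mm at the middle click, 95 mm fully out. The teal handle of the clamp nearby is no rod.
- black_rod (a joint): the same for the rod with the black knob. It starts fully out (0) and must stay there. Both drives are alike and bolted down: grey gearbox 120 mm long, 105 mm wide, 87 mm high, black finned motor (to 92 mm high) behind it; the front face, with a dark collar 34 mm across standing out 11 mm around the rod, looks roughly towards the robot.
- black_knob (a point): centre of the round black knob, same sizes and axes as the teal one.

How it is judged:
At the end, for the whole second after the job is handed in: The teal-knobbed rod rests in its middle click (25 mm in from fully out, within 8 mm) and is still; the black-knobbed rod is still pulled out (within 10 mm) (value of joint teal_rod between 0.017 and 0.033 m and velocity of joint teal_rod between -0.01 and 0.01 m/s and value of joint black_rod below 0.01 m); the robot touches nothing.
It fails at once if the black-knobbed rod is pushed out of its outer click (value of joint black_rod above 0.012 m).
It also fails if it takes over 32 s, if anything falls off the work surface, if the arm or the gripper's body presses on something with over 40 N, if the wrist force passes 120 N, or if a joint passes its speed limit or range.

## Working session

There is one attempt and no reset: what is moved stays moved. The work goes in short steps, Python scripts to look and compute and a shell command to move; the robot and the scene stay as the last step left them, time stands still between calls to the robot, and variables do not carry over. Pictures are saved under pics/ and viewed, about 8 in all and at most 12, crops included, and the job is handed in when it is done.

```bash
mkdir -p pics; ls; cat > h.py <<'E'
import numpy as np, cv2
from station import robot
def cam(n):
    c=robot.calibration(n); f=240/np.tan(np.radians(c["fov_y"])/2)
    if "pose" in c: T=np.array(c["pose"])
    else:
        s=robot.sense(); B=np.eye(4);B[:3,:3]=s["ee_rot"];B[:3,3]=s["tcp_pos"];T=B@np.array(c["mount"])
    return c,f,T
def ray(n,uv,C=None):
    c,f,T=C or cam(n); d=np.array([(uv[0]-c["cx"])/f,(uv[1]-c["cy"])/f]); p=d.copy()
    for _ in range(20): p=d/(1+c["k1"]*(p@p))
    v=T[:3,:3]@np.array([p[0],p[1],1]); return T[:3,3],v/np.linalg.norm(v)
def onz(n,uv,z,C=None):
    o,v=ray(n,uv,C); return o+v*(z-o[2])/v[2]
def tri(rs):
    A=np.zeros((3,3));b=np.zeros(3)
    for o,v in rs:
        P=np.eye(3)-np.outer(v,v);A+=P;b+=P@o
    x=np.linalg.solve(A,b); return x,[np.linalg.norm((np.eye(3)-np.outer(v,v))@(x-o)) for o,v in rs]
def snap(n,fn=None):
    C=cam(n); im=robot.capture(n)
    if fn: cv2.imwrite("pics/"+fn,cv2.cvtColor(im,cv2.COLOR_RGB2BGR))
    return C
E
python3 - <<'E'
from h import *
np.set_printoptions(precision=3,suppress=True)
for n in ["scene","side","wrist"]:
    C=snap(n,n+"0.png"); print(n,C[2][:3,3],C[2][:3,2])
    for k in ["teal_knob","black_knob"]:
        for r in robot.recognise(n,k)[:3]: print(k,r["score"],np.round(r["at"],1),onz(n,r["at"],.05,C))
print(robot.sense()["t"])
E
```

```text
pics
scene [1.022 0.211 0.529] [-0.713 -0.335 -0.616]
teal_knob 0.65 [200.6 234.6] [ 0.531 -0.23   0.05 ]
black_knob 0.82 [461.2 281.7] [0.479 0.164 0.05 ]
side [ 0.036 -0.687  0.73 ] [ 0.432  0.643 -0.632]
teal_knob 0.57 [411.3 315.8] [ 0.53 -0.23  0.05]
black_knob 0.8 [261.2 196.7] [0.493 0.183 0.05 ]
wrist [0.625 0.08  0.373] [ 0.    -0.313 -0.95 ]
teal_knob 0.66 [230.8 436. ] [ 0.533 -0.235  0.05 ]
black_knob 0.62 [115.7   1.1] [0.477 0.154 0.05 ]
0.45
```

View pics/side0.png

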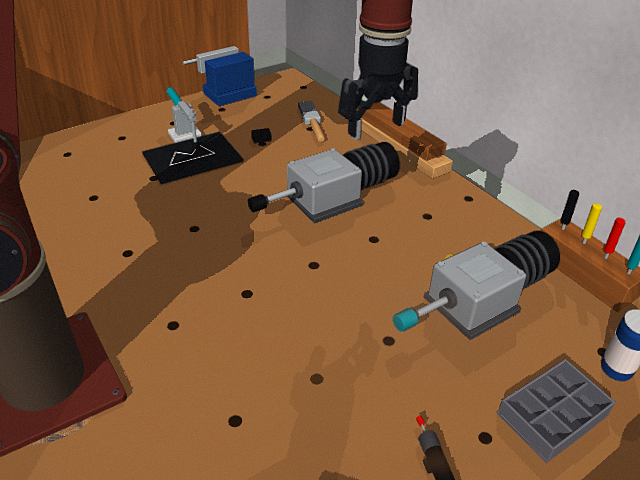

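View pics/scene0.png

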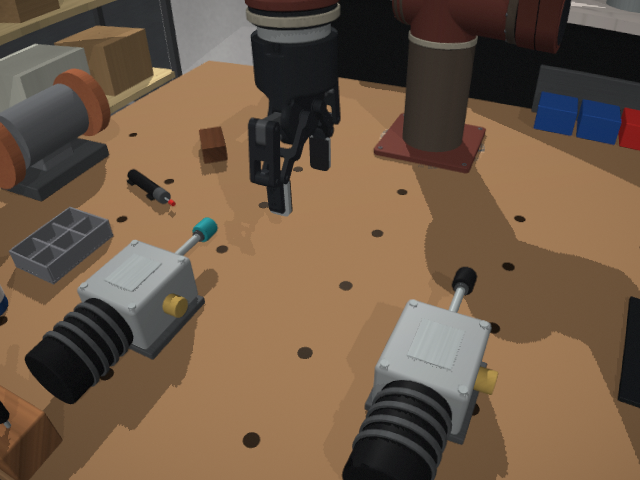

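View pics/wrist0.png

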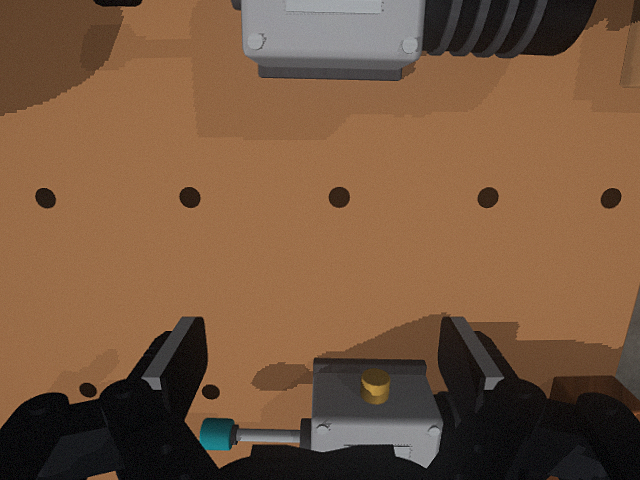

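Side view: the teal knob is at about (405,319), with its collar at (449,297), and the black knob is at (258,203). In the scene view teal is at (205,230). In the wrist view the teal knob is at (218,434) and its collar at (306,434). The teal clamp handle, at (175,97) in the side view, is far away.

```bash
python3 - <<'E'
from h import *
np.set_printoptions(precision=4,suppress=True)
rs=[]
for n,g in [("side",(405,319)),("scene",(205,230)),("wrist",(218,434))]:
    im=cv2.imread(f"pics/{n}0.png"); h=cv2.cvtColor(im,cv2.COLOR_BGR2HSV)
    m=cv2.inRange(h,(80,100,50),(100,255,255)); ys,xs=np.nonzero(m)
    k=(abs(xs-g[0])<25)&(abs(ys-g[1])<25); xs,ys=xs[k],ys[k]
    uv=((xs.min()+xs.max())/2,(ys.min()+ys.max())/2); C=cam(n)
    print(n,k.sum(),uv,xs.mean(),ys.mean(),onz(n,uv,.05,C)); rs.append(ray(n,uv,C))
print(tri(rs))
print("collar",onz("side",(449,297),.05),onz("wrist",(303,435),.05),onz("wrist",(245,435),.05))
s=robot.sense();print(s["tcp_pos"],s["ee_rot"],s["opening"])
E
```

```text
side 405 (np.float64(405.0), np.float64(319.0)) 405.26666666666665 319.1975308641975 [ 0.5168 -0.2297  0.05  ]
scene 315 (np.float64(204.5), np.float64(229.5)) 206.015873015873 227.76507936507937 [ 0.5176 -0.2323  0.05  ]
wrist 853 (np.float64(216.0), np.float64(434.0)) 215.48534583821805 435.0586166471278 [ 0.5183 -0.2327  0.05  ]
(array([ 0.5178, -0.2311,  0.0507]), [np.float64(0.0018058729240812144), np.float64(0.0007739816911537808), np.float64(0.0010665204230041788)])
collar [ 0.6094 -0.2317  0.05  ] [ 0.6062 -0.2332  0.05  ] [ 0.5476 -0.2336  0.05  ]
[0.625  0.     0.2312] [[-0.      1.     -0.0001]
 [ 1.      0.      0.    ]
 [ 0.     -0.0001 -1.    ]] 0.08516372376228024
```

```bash
python3 -m creep '-0.97 -0.73 0 0 0 0;-0.97 -0.73 0 0 0 0;-0.97 -0.73 0 0 0 0;-0.97 -0.73 0 0 0 0;-0.97 -0.73 0 0 0 0;-0.97 -0.73 0 0 0 0;-0.97 -0.73 0 0 0 0;-0.97 -0.73 0 0 0 0' -1; python3 -m creep '0 0 0.9 0 0 0;0 0 0.9 0 0 0;0 0 0.9 0 0 0;0 0 0.9 0 0 0;0 0 0.9 0 0 0;0 0 0.9 0 0 0;0 0 0.9 0 0 0;0 0 0 0 0 0'
python3 - <<'E'
from h import *
snap("side","side1.png");im=cv2.imread("pics/side1.png")
cv2.imwrite("pics/side1c.png",cv2.resize(im[180:420,260:580],None,fx=2.5,fy=2.5))
E
```

```text
t: 1.45
tcp_pos: [0.4491, -0.2337, 0.2316]
ee_rot: [[-0.0, 1.0, 0.0], [1.0, 0.0, -0.0], [-0.0, 0.0, -1.0]]
ft_force: [0.4, -0.1, 0.7]
opening: 0.0001
t: 2.45
tcp_pos: [0.4481, -0.2316, 0.0403]
ee_rot: [[-0.0, 1.0, -0.004], [1.0, 0.0, 0.003], [0.003, -0.004, -1.0]]
ft_force: [-0.1, 0.2, -0.0]
opening: -0.0003
```

View pics/side1c.png

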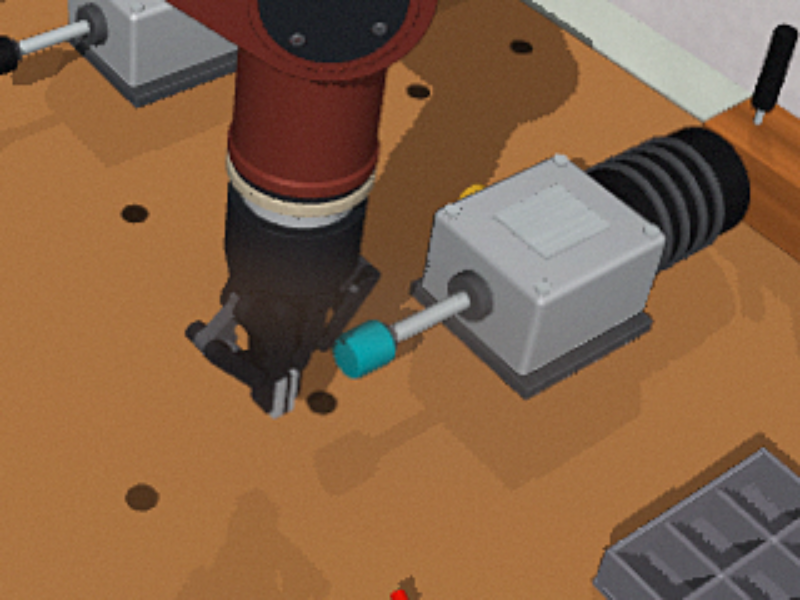

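The shut fingers stand about 35–40 mm in front of the teal knob, at crop (280,390) with the knob at (365,350), and in line with it. The linkage flares above the fingertips, so I'll raise the tool slightly and creep in.

```bash
python3 -m creep '0 0.5 -0.25 0 0 0;0 0.5 0 0 0 0;0 0.1 0 0 0 0;0 0 0 0 0 0'; python3 -m creep '0 0.1 0 0 0 0;0 0.1 0 0 0 0;0 0.1 0 0 0 0;0 0 0 0 0 0'
```

```text
t: 3.0
tcp_pos: [0.4832, -0.2327, 0.0499]
ee_rot: [[-0.001, 1.0, 0.0], [1.0, 0.001, -0.0], [-0.0, 0.0, -1.0]]
ft_force: [-0.2, -0.1, -0.1]
opening: 0.0002
t: 3.5
tcp_pos: [0.4914, -0.2328, 0.0496]
ee_rot: [[-0.0, 1.0, -0.001], [1.0, 0.0, 0.0], [0.0, -0.001, -1.0]]
ft_force: [-3.7, -0.0, 2.2]
opening: 0.0001
```

```bash
python3 -m creep '0 0.1 0 0 0 0;0 0.1 0 0 0 0;0 0 0 0 0 0';python3 -m creep '0 0.1 0 0 0 0;0 0.1 0 0 0 0;0 0 0 0 0 0'; python3 -m creep '0 0.1 0 0 0 0;0 0.1 0 0 0 0;0 0 0 0 0 0'
python3 - <<'E'
from h import *
snap("side","side2.png");im=cv2.imread("pics/side2.png")
cv2.imwrite("pics/side2c.png",cv2.resize(im[180:420,260:580],None,fx=2.5,fy=2.5))
E
```

```text
t: 3.88
tcp_pos: [0.4963, -0.2329, 0.0496]
ee_rot: [[-0.0, 1.0, -0.003], [1.0, 0.0, 0.0], [0.0, -0.003, -1.0]]
ft_force: [-7.1, -1.0, 4.5]
opening: -0.0003
t: 4.25
tcp_pos: [0.5044, -0.2329, 0.0499]
ee_rot: [[0.0, 1.0, 0.001], [1.0, -0.0, -0.0], [-0.0, 0.001, -1.0]]
ft_force: [0.8, 0.7, 0.2]
opening: 0.0003
t: 4.62
tcp_pos: [0.5102, -0.2328, 0.0499]
ee_rot: [[-0.0, 1.0, 0.0], [1.0, 0.0, -0.0], [-0.0, 0.0, -1.0]]
ft_force: [-0.1, 0.7, -0.1]
opening: 0.0002
```

View pics/side2c.png

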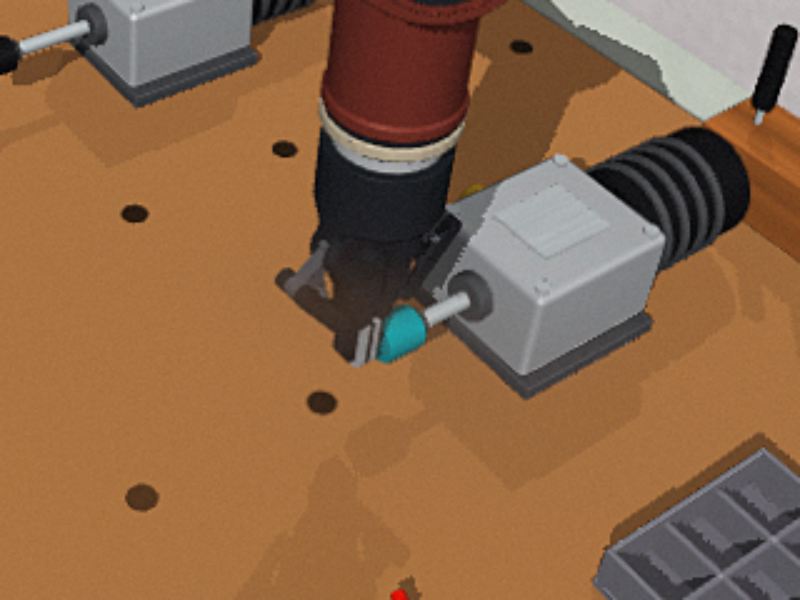

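The knob has moved in to crop (403,335), and the contact force fell to zero after the hump. I'll back off and check.

```bash
python3 -m creep '0 -0.5 0 0 0 0;0 -0.8 0 0 0 0;0 -1 0 0 0 0;0 -0.5 -0.5 0 0 0;0 0 -1 0 0 0;0 0 -1 0 0 0;0 0 -1 0 0 0;0 0 0 0 0 0'
python3 - <<'E'
from h import *
np.set_printoptions(precision=4,suppress=True)
rs=[]
for n,g in [("side",(420,313)),("scene",(192,240))]:
    C=snap(n,n+"3.png")
    im=cv2.imread(f"pics/{n}3.png"); h=cv2.cvtColor(im,cv2.COLOR_BGR2HSV)
    m=cv2.inRange(h,(80,100,50),(100,255,255)); ys,xs=np.nonzero(m)
    k=(abs(xs-g[0])<28)&(abs(ys-g[1])<28); xs,ys=xs[k],ys[k]
    uv=((xs.min()+xs.max())/2,(ys.min()+ys.max())/2)
    print(n,k.sum(),uv,onz(n,uv,.05,C)); rs.append(ray(n,uv,C))
    r=robot.recognise(n,"black_knob")[0];print("black",r,onz(n,r["at"],.05,C))
print(tri(rs)); s=robot.sense(); print(s["t"],s["ft_force"],s["tcp_pos"])
im=cv2.imread("pics/side3.png")
cv2.imwrite("pics/side3c.png",cv2.resize(im[120:420,220:580],None,fx=2,fy=2))
E
```

```text
t: 5.68
tcp_pos: [0.4265, -0.2339, 0.1573]
ee_rot: [[0.0, 1.0, 0.004], [1.0, -0.0, -0.003], [-0.003, 0.004, -1.0]]
ft_force: [-0.0, 0.5, 0.7]
opening: 0.0001
side 397 (np.float64(418.0), np.float64(313.0)) [ 0.5426 -0.231   0.05  ]
black {'at': [263.9, 196.6], 'score': 0.9} [0.4974 0.1806 0.05  ]
scene 344 (np.float64(195.0), np.float64(238.0)) [ 0.5418 -0.2334  0.05  ]
black {'at': [459.0, 283.2], 'score': 0.73} [0.4834 0.1614 0.05  ]
(array([ 0.5423, -0.2321,  0.0509]), [np.float64(0.0006132336350810922), np.float64(0.000613233635081157)])
5.875 [-0.0568 -0.5673  0.2358] [ 0.4247 -0.2322  0.1533]
```

View pics/side3c.png

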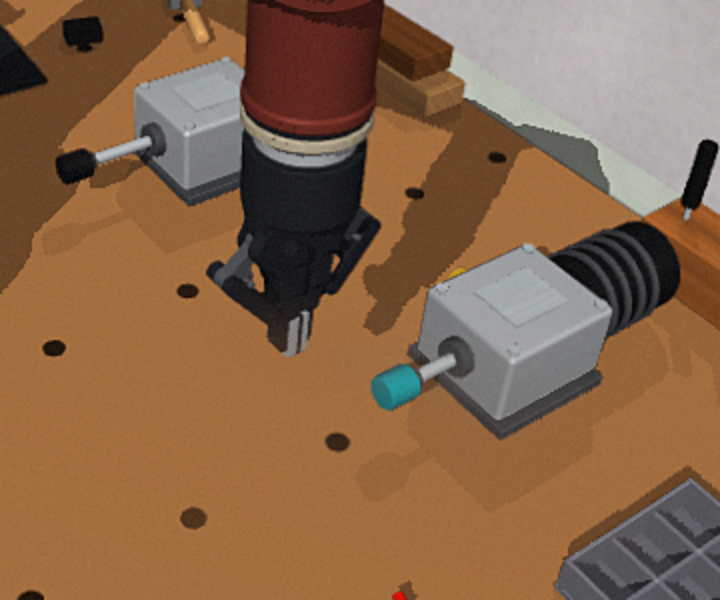

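The teal knob, at crop (397,387), has travelled 24.5 mm and the gripper is clear. The black knob, at crop (75,165), is still where it started. I'll hand in.

```bash
python3 -m creep '0 0 0 0 0 0;0 0 0 0 0 0;0 0 0 0 0 0;0 0 0 0 0 0'; python3 -c "
from station import robot
print(robot.hand_in())"
```

```text
t: 6.38
tcp_pos: [0.4258, -0.2328, 0.1547]
ee_rot: [[-0.0, 1.0, -0.0], [1.0, 0.0, 0.0], [0.0, -0.0, -1.0]]
ft_force: [-0.6, 0.4, 1.0]
opening: -0.0001
the job is handed in; nothing more can be done
None
```

The teal rod is pushed in to its middle click, and I handed the job in at about 6.4 s. I pushed it with the shut fingers, then backed the gripper off and raised it clear.

- **Teal rod:** the cameras put the knob at x = 0.5178 m before and 0.5423 m after. That is 24.5 mm of travel against the 25 mm wanted. The highest contact force reading was about 8 N, and it dropped to zero once the rod passed the hump.
- **Black rod:** I never went near it, and it looks fully out in the pictures. The recogniser's positions before and after agree within about 5 mm, which is its own scatter.
- **Robot:** it stands clear of everything, with wrist force at noise level.

No check failed. I measured the teal rod about 1.2 s after the push and did not measure it again before handing in.

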